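# Raise the glue booth's sash to its height mark

## Task

Push the sliding window of the small glue booth up from beneath its lip, with the fingertips and without gripping it, until the lip is level with the red height mark on the left rail, and leave it standing there. Push gently so that the window is not flung up, do not shift the red mark, and leave the nail jar, the wax tin and the glue pot where they stand.

Things in the scene. Friction and masses are not known exactly. Their poses are not given: they have to be found in the camera images.
- booth: Fixed bench-top booth with blue rails, 300 mm wide, 220 deep, 330 high. Origin: middle of the front edge of its underside, on the bench; x points into the booth, y to its left, z up. The front leans back 30 degrees: 'up the slope' is (0.5, 0, 0.866) here, 'out of the front' (-0.866, 0, 0.5). The side rails lie at y = +/-118 to 150 mm on the slope, which starts at x = 0, z = 12 mm.
- sash (a joint): How far the clear window (236 x 150 mm, aluminium frame) has been slid up the slope, in m: 0 = shut, 0.155 = fully up. It is counterweighted: it stays where it is left, and takes about 3 N along the slope to move, either way, a little more when moved fast (8 N per m/s).
- push_point (a point): Middle of the lower outer edge of the window's lip, met by a finger from beneath; moves with the window, about 61 mm above the bench when shut. The lip is a level bar 200 mm long, 16 mm thick (black rubber below, yellow on top), standing out 30 mm square to the sloping front; the window reaches 22 mm down the slope below the lip's underside. Nothing stands before the middle 160 mm of the lip.
- lip_line (a point): Left outer end of the seam between the black strip and the yellow strip (mid-thickness of the lip), which has to come level with the mark; it moves with the window. Its z axis points up the slope.
- mark_line (a point): Tip of the pointer of the red height mark, a plastic clip 36 mm wide and 22 mm high on the left rail, standing out 27 mm, its pointer turned towards the lip. Its z axis points up the slope. When the lip is level with it, lip_line is 5 mm to the right of this tip and at the same place along the slope.
- mark (a joint): How high on the rail the red mark is clipped, in m up the slope; the lip is level with it when joint sash reads the same value. It stays where it is unless pushed with more than 8 N.
- nail_jar: Jar with a wooden lid, 63 mm across, 76 mm high, standing loose on the bench before the booth's right corner; origin at the middle of its underside.
- tin_wax: Round flat tin, 71 mm across, 24 mm high, standing loose on the bench before the booth's left corner; origin at the middle of its underside.
- glue_pot: Brown pot, 70 mm across, 62 mm high, standing loose on the booth's base plate behind the window; origin at the middle of its underside.

How it is judged:
By the outcome, as a careful person would: the job done as asked, in the order asked, and still so for the second after the job is handed in, with the robot touching nothing.
It also fails if it takes over 38 s, if anything falls off the work surface, if the arm or the gripper's body presses on something with over 40 N, if the wrist force passes 120 N, or if a joint passes its speed limit or range.

## Robot

A 6-joint arm with a two-finger parallel gripper is mounted at the origin on a cart in front of the work surface, level with it; the furniture and walls round the work are solid. World frame = base frame: x ahead of the robot, y to its left, z up, the work surface at z = 0. Lengths are in m, angles in degrees, forces in N, time in s.
With the tool pointing down it reaches from about 0.375 to 0.9 m from the base axis. Payload 3.1 kg.
Tool frame: the origin (TCP) lies at the very end of the fingers, on their centre line; the grasp point (between the pads) lies behind it (bot.grip_depth is the z of the grasp point in the tool frame, in m); z points along the fingers, y is the direction in which the jaws open and shut (so a half turn about z gives the same grasp; the last joint's range is limited). The gripper opens to 87 mm and grips with 3 to 60 N. Pads are 19 mm wide; open, the fingers measure 117 mm over their backs; the gripper's body (75 mm by 190 mm) begins 51 mm behind the grasp point.
Start: joints at [-85.285, 30.224, 82.088, -0, 67.689, -10.227], TCP at [0.161, -0.604, 0.194] pointing down, gripper open.
Joint ranges: [-176.69, 176.69], [-43.24, 126.21], [12.49, 139.97], [-82, 262], [0, 151.66], [-163.58, 163.58]. Speed limits (degrees/s): [159.86, 159.86, 180, 180, 180, 180].

## Interface

Orientations are given as a 3x3 rotation matrix whose columns are the frame's x, y, z axes.
In Python, from rig import bot, vision gives the robot as it stands. The module is installed in compiled form; this text tells all that it offers.
- The arm moves only by the shell command python3 -m jog 'ROWS'. ROWS is JSON, a list of rows, each a list of 3 entries, a list of its own where there are three numbers: the shift along the tool's x, y, z in mm, then the turn, a rotation vector about the tool's x, y, z in degrees, then the closure, from 0 (fully open) to 1 (shut). In form: [[[dx, dy, dz], [wx, wy, wz], fingers], ...]. A call has 1 to 12 rows; each row is the pose to reach, as a shift and turn from the pose commanded when the call began, along the tool's axes at that moment; what a row does not reach only later rows make up. A row lasts 1/12 s, in which the tool goes at most 41.7 mm and 7.16 degrees, less where a joint would pass 70% of its speed; a pose out of reach is approached as far as the arm can. A call with a gripper value outside its range is refused whole. The fingers move at their own pace and stop on an object; the grip force is fixed at half the most. Time passes only in rows, so rows that repeat a pose let the fingers close. It gives the time, the measured TCP pose, the force and the opening at its end, in the units of the state.
- bot.read_state(): the state, without advancing time (a new reading comes with each control period).
- vision.capture(name): name is "scene" or "top"; returns the picture (420x560x3 uint8, red, green, blue); there is no depth.
- vision.camera_info(name): a dict with "intrinsics" (3x3 intrinsics, pixels), "dist" ([k1, k2, p1, p2, k3] as OpenCV has them; the pictures are not rectified), "camera_from_world" (4x4, takes a point from world to camera coordinates). Camera axes: x right, y up, looking along -z (the intrinsics and any distortion apply to the point x, -y, -z); pixel columns grow to the right and rows downward; lengths in m; the calibration is good to about 2 mm. A picture is of the moment at which its call begins. camera_info takes no time and is no camera call.
- bot.hand_in(): hands the job in, once; it reports no verdict.
The state is a dict: "time_s": time; "joint_positions": joint angles; "qvel": joint speeds; "tau": joint torques, N m; "position": TCP position; "tcp_rot": TCP orientation; "force": force on the tool from outside, world axes, zero at the start; "moment": the same for the moment, N m; "opening": opening from 0.0 (shut) to 1.0 (fully open).
Only numpy, scipy, OpenCV 4.12 (cv2) and the standard library are available. Lean on these libraries where they do the work, as an engineer would, in place of code of your own. Each camera call takes 0.05 s, during which the arm holds its last target. There are 200 camera calls.

## Working session

There is one attempt and no reset: what is moved stays moved. The work goes in short steps, Python scripts to look and compute and a shell command to move; the robot and the scene stay as the last step left them, time stands still between calls to the robot, and variables do not carry over. Pictures are saved under pics/ and viewed, about 8 in all and at most 12, crops included, and the job is handed in when it is done.

```bash
mkdir -p pics
cat > h.py <<'E'
import numpy as np, cv2
from rig import bot, vision
def cam(n):
    i=vision.camera_info(n); return np.array(i["intrinsics"],float),np.array(i["dist"],float),np.array(i["camera_from_world"],float)
F=np.diag([1.,-1,-1])
def proj(n,P):
    K,d,T=cam(n); R=F@T[:3,:3]; t=F@T[:3,3]
    return cv2.projectPoints(np.atleast_2d(np.array(P,float)),cv2.Rodrigues(R)[0],t,K,d)[0][:,0]
def ray(n,uv):
    K,d,T=cam(n); R=F@T[:3,:3]; t=F@T[:3,3]
    p=cv2.undistortPoints(np.array([[uv]],float),K,d)[0,0]
    v=R.T@np.array([p[0],p[1],1]); return -R.T@t, v/np.linalg.norm(v)
def onz(n,uv,z):
    c,v=ray(n,uv); return c+v*(z-c[2])/v[2]
def save(n,f,crop=None,s=1):
    im=vision.capture(n)[...,::-1]
    if crop: a,b,c,d=crop; im=im[b:d,a:c]
    cv2.imwrite("pics/"+f,cv2.resize(im,None,fx=s,fy=s,interpolation=cv2.INTER_CUBIC))
E
python3 - <<'E'
from h import *
save("scene","s0.png",s=1.4);save("top","t0.png",s=1.4)
for n in("scene","top"):
    K,d,T=cam(n); print(n,K[0,0],d,(-T[:3,:3].T@T[:3,3]).round(3),(-T[2,:3]).round(2))
s=bot.read_state();print(s["position"],s["tcp_rot"],s["force"],s["time_s"])
E
```

```text
scene 511.5265849491594 [-0.09253363  0.          0.          0.          0.        ] [0.097 0.872 0.869] [ 0.32 -0.69 -0.65]
top 526.7201699483184 [-0.19801243  0.          0.          0.          0.        ] [0.398 0.007 1.129] [ 0.1   0.02 -0.99]
[ 0.16111187 -0.60313979  0.19339533] [[ 9.66206040e-01  2.57770959e-01 -1.42047366e-04]
 [ 2.57770753e-01 -9.66204212e-01  1.91283478e-03]
 [ 3.55826492e-04 -1.88480817e-03 -9.99998160e-01]] [ 0.00996317 -0.33249353 -0.38316916] 0.1
```

View pics/s0.png

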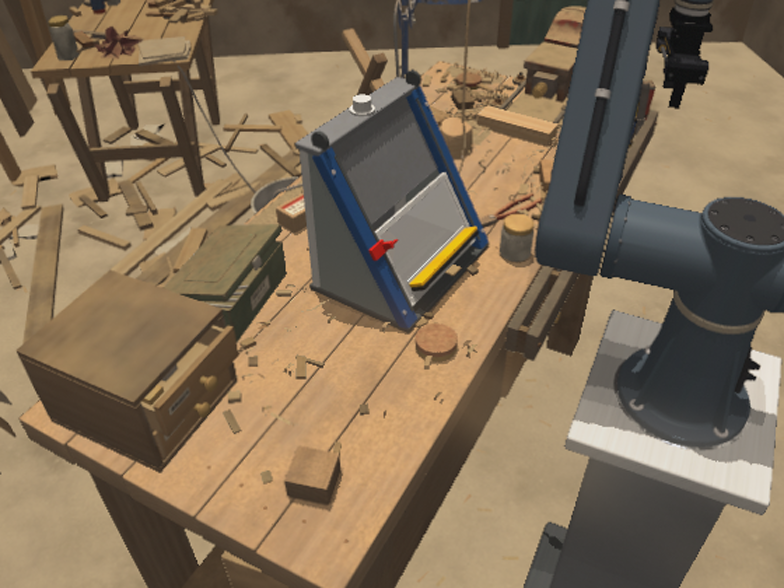

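View pics/t0.png

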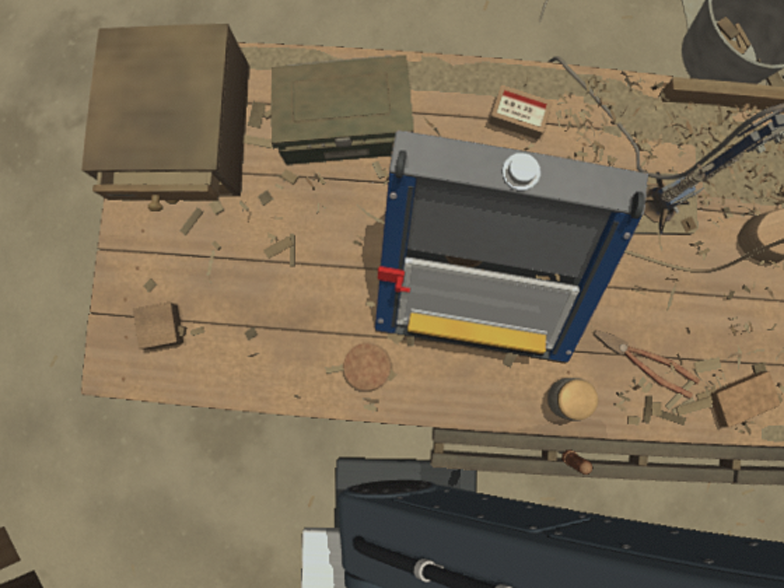

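The scene picture shows the window partly open or shut, with the yellow lip at (445,258)/1.4 and the red mark at (383,247)/1.4. The top picture shows the booth front at (380,330)–(570,360)/1.4. Next I'll take enlarged crops for a fit.

Run:
```python
from h import *
save("scene","s1.png",(240,110,370,240),4.6);save("top","t1.png",(255,170,435,300),4.4)
```

```text
(no output)
```

View pics/s1.png

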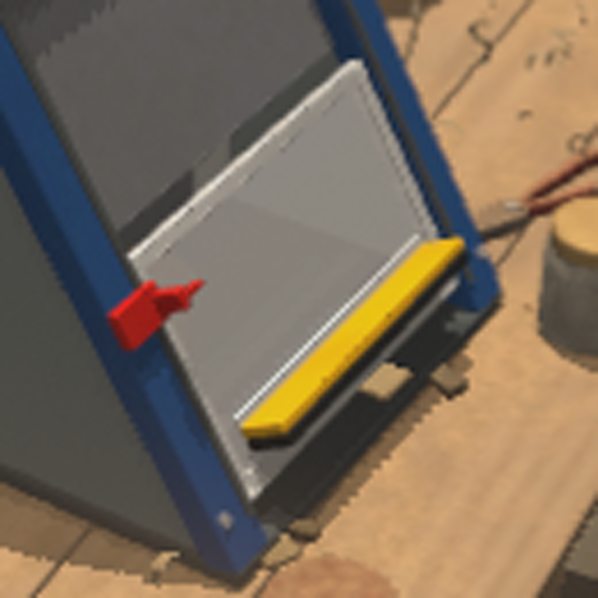

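View pics/t1.png

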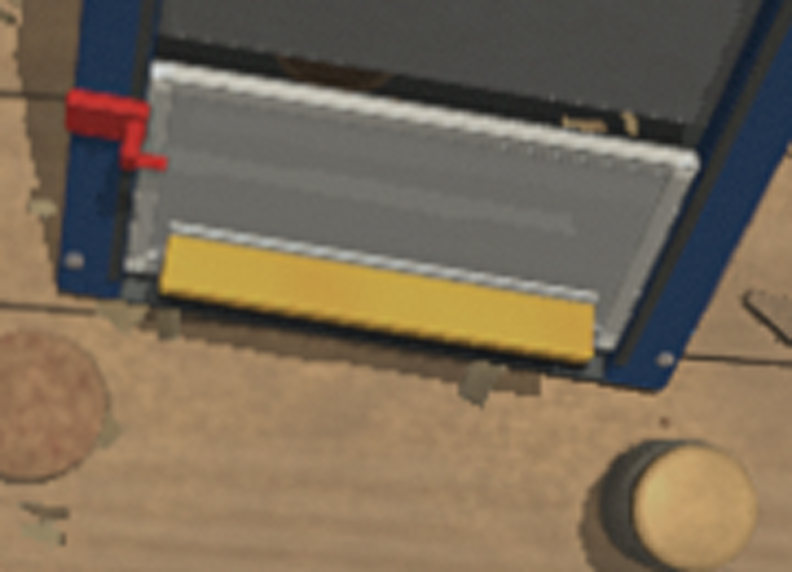

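The crops show the lip's yellow strip from (160,294) to (593,360) in the top crop, the mark tip at (166,164) in the top crop and (203,283) in the scene crop, and the seam's left end at about (288,439) in the scene crop. I'll fit the booth pose with sash and mark.

```bash
cat > fit.py <<'E'
from h import *
from scipy.optimize import least_squares
def W(p,y,s,n):
    x0,y0,a=p[:3]; l=np.array([.5*s-.866*n, y, .012+.866*s+.5*n]); c,S=np.cos(a),np.sin(a)
    return np.array([x0+c*l[0]-S*l[1], y0+S*l[0]+c*l[1], l[2]])
def S0(nl): return (.061-.012-.5*nl)/.866
E
python3 - <<'E'
from fit import *
t=lambda u,v:(255+u/4.4,170+v/4.4)
sc=lambda u,v:(240+u/4.6,110+v/4.6)
def model(p):
    sash,mark,nl=p[3:6]; b=S0(nl)+sash; m=S0(nl)+.008+mark
    return [("top",t(593,360),(-.1,b+.016,nl)),("top",t(160,294),(.1,b+.016,nl)),("top",t(170,235),(.1,b+.016,nl-.03)),("top",t(597,298),(-.1,b+.016,nl-.03)),
    ("top",t(166,164),(.105,m,nl)),("scene",sc(203,283),(.105,m,nl)),("scene",sc(288,439),(.1,b+.008,nl)),("scene",sc(291,430),(.1,b+.016,nl)),
    ("top",t(58,292),(.15,0,0)),("top",t(660,390),(-.15,0,0))]
def res(p):
    r=[(proj(n,W(p,*l))[0]-np.array(u)) for n,u,l in model(p)]
    return np.r_[np.ravel(r),(p[5]-.03)/.01]
o=least_squares(res,[.5,-.1,-.15,.02,.08,.03],x_scale=.01);p=o.x
print(p.round(4),np.degrees(p[2]));print(res(p)[:-1].reshape(-1,2).round(1))
np.save("p.npy",p)
b=S0(p[5])+p[3]
print("push",W(p,0,b,p[5]),"mark",W(p,.105,S0(p[5])+.008+p[3],p[5]))
print("jar",onz("top",t(695,505),.076),"tin",onz("top",t(28,405),.024))
E
```

```text
[ 0.4363 -0.0947 -0.1317 -0.0021  0.0998  0.0254] -7.5455290695683415
[[-0.2 -0.5]
 [ 0.1 -0.7]
 [-0.2  0.5]
 [-0.7  1.2]
 [ 0.2  1.2]
 [-0.4 -0.7]
 [ 0.1  0.5]
 [-1.9 -0.3]
 [-0.5  0.4]
 [ 1.7 -0.4]]
push [ 0.43419003 -0.09440753  0.05914959] mark [0.45194336 0.009158   0.06607759]
jar [ 0.36252248 -0.24251556  0.076     ] tin [0.40208104 0.06529996 0.024     ]
```

```bash
python3 -m jog '[[[354,-322,-87],[0,0,22.4],1],[[354,-322,-87],[0,0,22.4],1],[[354,-322,-87],[0,0,22.4],1],[[354,-322,-87],[0,0,22.4],1],[[354,-322,-87],[0,0,22.4],1],[[354,-322,-87],[0,0,22.4],1],[[354,-322,-87],[0,0,22.4],1],[[354,-322,-87],[0,0,22.4],1],[[354,-322,-87],[0,0,22.4],1],[[354,-322,-87],[0,0,22.4],1],[[354,-322,-87],[0,0,22.4],1],[[354,-322,-87],[0,0,22.4],1]]'; python3 -c "
from rig import bot;s=bot.read_state();print(s['joint_positions'],s['position'],bot.grip_depth)"
```

```text
time_s: 1.2
position: [0.4214, -0.1983, 0.282]
tcp_rot: [[0.992, -0.128, 0.001], [-0.128, -0.992, 0.001], [0.001, -0.001, -1.0]]
force: [-0.3, 0.5, 0.2]
opening: 0.169
[-3.90438859e+01  1.15862327e+01  9.72491321e+01  7.37315284e-02
  7.11325245e+01  5.82878720e+01] [ 0.42136058 -0.19830349  0.28200666] -0.0187
```

```bash
python3 -m jog '[[[-20,-104,40],[0,15,0],1],[[-75,-104,80],[0,30,0],1],[[-75,-104,120],[0,45,0],1],[[-75,-104,162],[0,45,0],1],[[-75,-104,162],[0,45,0],1],[[-75,-104,162],[0,45,0],1],[[-75,-104,162],[0,45,0],1],[[-75,-104,162],[0,45,0],1],[[-75,-104,162],[0,45,0],1],[[-75,-104,162],[0,45,0],1]]'; python3 -c "
from rig import bot;s=bot.read_state();print(s['joint_positions'],s['qvel'])
from h import *
save('scene','s2.png',(180,80,440,280),3)"
```

```text
time_s: 2.03
position: [0.4186, -0.1008, 0.1776]
tcp_rot: [[0.804, -0.077, 0.59], [-0.095, -0.996, -0.002], [0.587, -0.055, -0.808]]
force: [0.3, 0.4, 0.1]
opening: 0.005
[-51.45691556  13.17742408 138.91084173  83.51686344  27.58917905
 -32.61978279] [  -6.28157304   18.35187551   13.40346019  120.9478934     0.61821904
 -124.56114931]
```

View pics/s2.png

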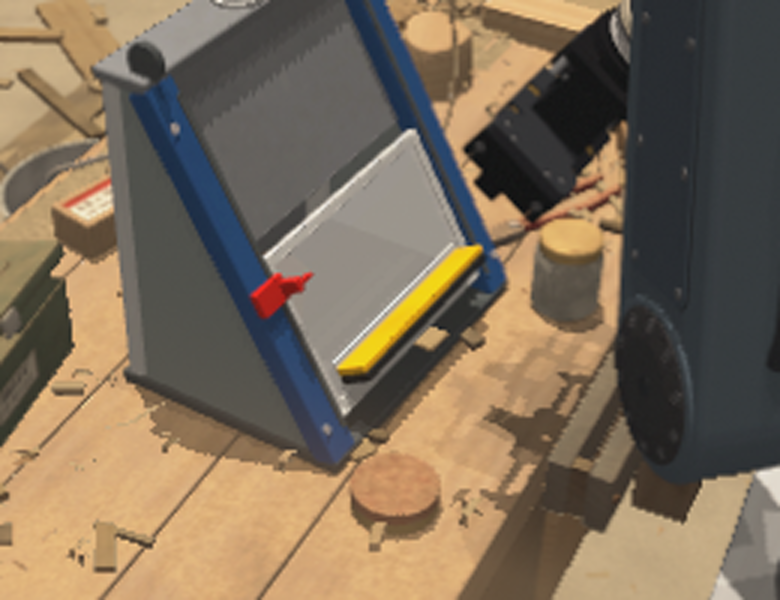

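The picture shows the fingers at (500,180), in front of and above the right part of the lip, and the arm is near its elbow limit. I'll identify the kinematics from the states and plan reach.

```bash
cat > kin.py <<'E'
import numpy as np
from scipy.optimize import least_squares
from scipy.spatial.transform import Rotation as R
D=[([-85.285,30.224,82.088,0,67.689,-10.227],[.1611,-.6031,.1934]),
([-39.0439,11.5862,97.2491,.0737,71.1325,58.2879],[.42136,-.19830,.28201]),
([-51.4569,13.1774,138.9108,83.5169,27.5892,-32.6198],[.4186,-.1008,.1776])]
e=lambda s,*a:R.from_euler(s,a if len(a)>1 else a[0],degrees=True)
def fk(q,k):
    h,L1,L2,L3,d,a=k
    R1=e('z',q[0]);A=R1*e('y',q[1]);B=A*e('y',q[2]);C=B*e('z',q[3])*e('y',q[4])*e('z',q[5])
    return R1.apply([0,d,h])+A.apply([0,0,L1])+B.apply([a,0,L2])+C.apply([0,0,L3]),C
f=least_squares(lambda k:np.r_[np.ravel([(fk(q,k)[0]-p)*1e3 for q,p in D]),k[5]*1e-1],[.3,.4,.4,.25,.11,0])
k=f.x
lo=np.array([-176.69,-43.24,12.49,-82,0,-163.58]);hi=np.array([176.69,126.21,139.97,262,151.66,163.58])
def ik(p,Rt,q0):
    g=lambda q:np.r_[(fk(q,k)[0]-p)*1e2,(fk(q,k)[1].inv()*Rt).as_rotvec()*10]
    return least_squares(g,np.clip(q0,lo+.5,hi-.5),bounds=(lo+.3,hi-.3))
E
python3 - <<'E'
from kin import *
print(k.round(4),f.cost); print([ (fk(q,k)[0]-p).round(4) for q,p in D])
for q,_ in D: print(fk(q,k)[1].as_matrix().round(3).tolist())
base=e('z',-7.55).as_matrix()
rng=np.random.default_rng(0)
for roll in(0,180):
 for ph in (20,30,40,50,60,70):
  c,s=np.cos(np.radians(ph)),np.sin(np.radians(ph))
  M=base@np.array([[s,0,c],[0,-1,0],[c,0,-s]])
  M=R.from_matrix(M)*e('z',roll)
  for lab,P in(("low",[.435,-.095,.045]),("high",[.485,-.1,.135])):
    best=[]
    for i in range(25):
      r=ik(np.array(P),M,rng.uniform(lo,hi))
      if r.cost<1e-4: best.append(tuple(r.x.round(0)))
    print(roll,ph,lab,sorted(set(best))[:4])
E
```

```text
[0.2748 0.5875 0.3915 0.3343 0.1109 0.1141] 0.3306019385585491
[array([-0.    , -0.0003,  0.0005]), array([-0.0003,  0.0001, -0.0004]), array([ 0.0001,  0.0002, -0.0002])]
[[-0.258, 0.966, -0.0], [0.966, 0.258, 0.0], [0.0, 0.0, -1.0]]
[[0.128, 0.992, 0.001], [0.992, -0.128, 0.001], [0.001, 0.001, -1.0]]
[[0.077, 0.804, 0.59], [0.996, -0.095, -0.002], [0.055, 0.587, -0.808]]
0 20 low []
0 20 high []
0 30 low []
0 30 high []
0 40 low []
0 40 high []
0 50 low []
0 50 high [(np.float64(-38.0), np.float64(27.0), np.float64(138.0), np.float64(136.0), np.float64(28.0), np.float64(17.0))]
0 60 low []
0 60 high [(np.float64(-33.0), np.float64(22.0), np.float64(129.0), np.float64(81.0), np.float64(13.0), np.float64(77.0))]
0 70 low [(np.float64(-34.0), np.float64(33.0), np.float64(132.0), np.float64(110.0), np.float64(9.0), np.float64(46.0))]
0 70 high [(np.float64(-30.0), np.float64(21.0), np.float64(120.0), np.float64(20.0), np.float64(22.0), np.float64(140.0))]
180 20 low []
180 20 high []
180 30 low []
180 30 high []
180 40 low []
180 40 high []
180 50 low []
180 50 high [(np.float64(-38.0), np.float64(27.0), np.float64(138.0), np.float64(136.0), np.float64(28.0), np.float64(-163.0))]
180 60 low []
180 60 high [(np.float64(-33.0), np.float64(22.0), np.float64(129.0), np.float64(81.0), np.float64(13.0), np.float64(-103.0))]
180 70 low [(np.float64(-34.0), np.float64(33.0), np.float64(132.0), np.float64(110.0), np.float64(9.0), np.float64(-134.0))]
180 70 high [(np.float64(-30.0), np.float64(21.0), np.float64(120.0), np.float64(20.0), np.float64(22.0), np.float64(-40.0))]
```

```bash
cat > srch.py <<'E'
from kin import *
from fit import W
p=np.load("p.npy"); nl=p[5]
B=e('z',np.degrees(p[2])).as_matrix()
sv=B@[.5,0,.866]; nv=B@[-.866,0,.5]; yv=B@[0,1,0]
push=W(p,0,(.061-.012-.5*nl)/.866,nl)
def fdir(b,t):
    b,t=np.radians(b),np.radians(t)
    f=np.cos(t)*(-np.cos(b)*nv+np.sin(b)*yv)-np.sin(t)*sv
    return f/np.linalg.norm(f)
def tip(b,t,D,sash,gap=0):   # edge touches finger side D behind tip
    f=fdir(b,t); w=sv-f*(sv@f); w/=np.linalg.norm(w)  # contact face normal
    return push+sv*(sash-gap)+f*D-w*.0095, w
def clear(q):
    P,C=fk(q,k); M=(C*e('z',90)).as_matrix(); out=[9,9]
    for x in(-.0375,.0375):
        for y in(-.095,.095):
            for z in(-.07,-.2):
                c=P+M@[x,y,z]; out[0]=min(out[0],c[2]); out[1]=min(out[1],(c-push)@nv+nl)
    return out
def solve(b,t,D,sash,gap,seed,wx=None):
    T,w=tip(b,t,D,sash,gap); f=fdir(b,t)
    def g(q):
        P,C=fk(q,k);M=C.as_matrix()
        r=np.r_[(P-T)*100,(M[:,2]-f)*10]
        return np.r_[r,((M[:,1]-w)*.05 if wx is None else (M[:,1]-wx*w)*10)]
    r=least_squares(g,np.clip(seed,lo+1,hi-1),bounds=(lo+.5,hi-.5)); return r.x,np.linalg.norm(g(r.x)[:6])
E
python3 - <<'E'
from srch import *
seeds=[[-40,20,130,a,30,r] for a in(0,90,180,-60) for r in(-90,0,90)]
for t in(0,10,20,30,40):
  for b in range(-80,81,20):
    res=[]
    for wx in (1,-1):
      for s in seeds:
        q,er=solve(b,t,.02,0,.005,s,wx)
        if er>.02: continue
        q2,er2=solve(b,t,.02,.1,.0,q,wx)
        if er2>.02 or np.abs(q2-q).max()>90: continue
        res.append((min(clear(q)+clear(q2)),wx,q.round(0).tolist(),q2.round(0).tolist(),np.round(clear(q)+clear(q2),3).tolist()))
    if res: print(t,b,max(res,key=lambda r:r[0]))
E
```

```text
0 -80 (np.float64(-0.05948304986242352), -1, [14.0, 70.0, 106.0, -77.0, 86.0, 57.0], [12.0, 59.0, 104.0, -78.0, 88.0, 44.0], [-0.026, -0.059, 0.064, -0.059])
0 -40 (np.float64(0.002626421349172816), -1, [5.0, 74.0, 138.0, 231.0, 87.0, 96.0], [3.0, 52.0, 134.0, 233.0, 71.0, 75.0], [0.005, 0.003, 0.096, 0.003])
0 40 (np.float64(0.002626421349172816), 1, [-73.0, 67.0, 131.0, 78.0, 63.0, -89.0], [-65.0, 50.0, 128.0, 77.0, 68.0, -67.0], [0.005, 0.003, 0.096, 0.003])
0 60 (np.float64(-0.03188236049485035), -1, [-68.0, 66.0, 115.0, 56.0, 75.0, 116.0], [-62.0, 53.0, 113.0, 59.0, 82.0, 129.0], [-0.013, -0.032, 0.078, -0.032])
0 80 (np.float64(-0.05948304986235482), 1, [-61.0, 69.0, 100.0, 45.0, 92.0, -53.0], [-57.0, 60.0, 98.0, 50.0, 100.0, -43.0], [-0.026, -0.059, 0.064, -0.059])
10 -80 (np.float64(-0.06045919319413175), 1, [12.0, 64.0, 106.0, -72.0, 79.0, -130.0], [11.0, 54.0, 102.0, -71.0, 83.0, -144.0], [-0.018, -0.06, 0.073, -0.06])
10 -40 (np.float64(-0.0016799206089210608), 1, [4.0, 62.0, 137.0, 231.0, 69.0, -95.0], [2.0, 42.0, 130.0, 242.0, 54.0, -120.0], [0.016, -0.002, 0.106, -0.002
[... 2759 characters left out ...]
, 20.0], [-6.0, 29.0, 114.0, -52.0, 39.0, -15.0], [0.049, -0.02, 0.14, -0.02])
40 20 (np.float64(0.011977100667790196), 1, [-45.0, 36.0, 128.0, 67.0, 25.0, -27.0], [-41.0, 24.0, 118.0, 39.0, 38.0, 10.0], [0.069, 0.012, 0.16, 0.012])
40 40 (np.float64(-0.02012101391628223), 1, [-50.0, 40.0, 119.0, 45.0, 44.0, -24.0], [-46.0, 30.0, 110.0, 37.0, 57.0, -5.0], [0.049, -0.02, 0.14, -0.02])
40 60 (np.float64(-0.04672948661313199), 1, [-50.0, 45.0, 109.0, 34.0, 62.0, -27.0], [-47.0, 37.0, 101.0, 33.0, 74.0, -16.0], [0.029, -0.047, 0.12, -0.047])
40 80 (np.float64(-0.06463935555010558), -1, [-48.0, 51.0, 98.0, 27.0, 78.0, 146.0], [-45.0, 45.0, 90.0, 29.0, 90.0, 155.0], [0.012, -0.065, 0.103, -0.065])
```

Run:
```python
import srch
from srch import *
p0=srch.push.copy()
for yo in(0,-.02):
 srch.push=p0+yo*yv
 for t in(30,35,40):
  for b in(5,10,15,20):
   for s in([-50,40,134,95,32,-60],):
    q,er=solve(b,t,.02,0,.005,s,1); q2,er2=solve(b,t,.02,.1,0,q,1)
    o=[]
    P,C=fk(q2,k);M=(C*e('z',90)).as_matrix()
    cs=[P+M@[x,y,-.07] for x in(-.0375,.0375) for y in(-.095,.095)]
    c=min(cs,key=lambda c:(c-p0)@nv)-p0
    P,C=fk(q,k);M=(C*e('z',90)).as_matrix()
    g=[P+M@[x,y,z] for x in np.linspace(-.0375,.0375,6) for y in np.linspace(-.095,.095,15) for z in np.linspace(-.07,-.2,10)]
    jd=min([np.hypot(c_[0]-.3625,c_[1]+.2425)-.0315 for c_ in g if c_[2]<.085],default=9)
    print(yo,t,b,round(er,3),round(er2,3),q.round(),q2.round(),"corner s y n",round(c@sv-.1,3),round(c@yv,3),round(c@nv+nl,3),"jar",round(jd,3))
```

```text
0 30 5 0.227 0.0 [-43.  41. 139. 136.  30. -85.] [-37.  23. 129.  80.  19. -19.] corner s y n 0.049 -0.097 0.046 jar 0.024
0 30 10 0.0 0.0 [-47.  42. 139. 126.  32. -82.] [-41.  24. 128.  73.  24. -18.] corner s y n 0.049 -0.099 0.038 jar 0.018
0 30 15 0.0 0.0 [-50.  42. 137. 111.  31. -74.] [-44.  25. 126.  67.  30. -17.] corner s y n 0.049 -0.099 0.029 jar 0.012
0 30 20 0.0 0.0 [-52.  42. 135.  97.  32. -66.] [-46.  26. 125.  63.  35. -18.] corner s y n 0.049 -0.099 0.02 jar 0.004
0 35 5 0.0 0.0 [-40.  38. 136. 129.  21. -74.] [-35.  22. 125.  51.  19.  12.] corner s y n 0.052 -0.097 0.042 jar 0.025
0 35 10 0.0 0.0 [-43.  38. 135. 112.  23. -64.] [-38.  23. 124.  52.  25.   5.] corner s y n 0.052 -0.098 0.033 jar 0.019
0 35 15 0.0 0.0 [-46.  38. 134.  97.  25. -55.] [-41.  24. 123.  51.  30.   1.] corner s y n 0.052 -0.098 0.025 jar 0.013
0 35 20 0.0 0.0 [-49.  38. 132.  84.  28. -48.] [-43.  25. 121.  50.  36.  -3.] corner s y n 0.052 -0.098 0.016 jar 0.01
0 40 5 0.0 0.0 [-37.  35. 132. 103.  13. -45.] [-33.  22. 121.  31.  24.  34.] corner s y n 0.054 -0.096 0.037 jar 0.024
0 40 
[... 1175 characters left out ...]
.  24. 122.  50.  32.  -0.] corner s y n 0.052 -0.118 0.025 jar -0.007
-0.02 35 20 0.0 0.0 [-51.  38. 131.  79.  28. -45.] [-46.  25. 120.  49.  37.  -3.] corner s y n 0.052 -0.118 0.016 jar -0.008
-0.02 40 5 0.0 0.0 [-40.  35. 132.  97.  14. -42.] [-36.  22. 120.  31.  25.  31.] corner s y n 0.054 -0.116 0.037 jar 0.004
-0.02 40 10 0.0 0.0 [-43.  35. 131.  82.  18. -33.] [-39.  23. 119.  35.  30.  22.] corner s y n 0.054 -0.117 0.029 jar -0.0
-0.02 40 15 0.0 0.0 [-46.  36. 129.  71.  22. -28.] [-41.  24. 118.  37.  34.  15.] corner s y n 0.054 -0.117 0.02 jar -0.002
-0.02 40 20 0.0 0.0 [-48.  36. 127.  63.  26. -25.] [-43.  25. 117.  38.  39.   9.] corner s y n 0.054 -0.116 0.012 jar -0.006
```

```bash
cat > plan.py <<'E'
import srch
from srch import *
from rig import bot
srch.push=srch.push+.015*yv
b,t=10,35
f=fdir(b,t); w=tip(b,t,0,0)[1]
Rg=np.column_stack([w,np.cross(f,w),f])
def delta(D,sash,gap,extra=0):
    s=bot.read_state(); M=np.array(s["tcp_rot"]); T=tip(b,t,D,sash,gap)[0]+extra
    return (M.T@(T-s["position"])*1e3).round(1),R.from_matrix(M.T@Rg).as_rotvec(degrees=True).round(1),T.round(4)
E
python3 - <<'E'
from plan import *
print(delta(-.04,0,.008)); print(delta(.02,0,.008)); print(Rg.round(3))
s=bot.read_state();print(s["position"],s["qvel"].round(0) if hasattr(s["qvel"],'round') else s["qvel"], s["joint_positions"])
q=[-51.5,13.2,138.9,83.5,27.6,-32.6]
for D in(-.1,-.07,-.04,0,.02): q,er=solve(b,t,D,0,.008,q,1);print(D,q.round(),round(er,3),np.round(clear(q),3))
E
```

```text
(array([-64.4, -13.2,  66.8]), array([  4.5, -11.1,  -3.9]), array([ 0.4076, -0.0824,  0.086 ]))
(array([-76.1, -17.5, 125.5]), array([  4.5, -11.1,  -3.9]), array([ 0.4332, -0.0772,  0.032 ]))
[[ 0.904  0.02   0.427]
 [-0.019 -0.996  0.087]
 [ 0.427 -0.087 -0.9  ]]
[ 0.41887164 -0.10155098  0.17711906] [  1.  -2.  -3. -23.   1.  28.] [-51.49236483  13.33050233 138.93045329  83.96722645  27.55633575
 -33.05599712]
-0.1 [-51.  16. 136.  58.  27. -13.] 0.0 [0.179 0.13 ]
-0.07 [-48.  22. 137.  72.  23. -26.] 0.0 [0.152 0.106]
-0.04 [-46.  28. 137.  89.  21. -42.] 0.0 [0.125 0.082]
0 [-43.  35. 137. 110.  22. -61.] 0.0 [0.089 0.05 ]
0.02 [-41.  39. 136. 118.  23. -68.] 0.0 [0.071 0.033]
```

```bash
python3 -m jog '[[[-25,-6,25],[2,-5,-2],1],[[-50,-12,50],[4.5,-11.1,-3.9],1],[[-64,-13,67],[4.5,-11.1,-3.9],1],[[-64,-13,67],[4.5,-11.1,-3.9],1],[[-64,-13,67],[4.5,-11.1,-3.9],1],[[-64,-13,67],[4.5,-11.1,-3.9],1],[[-64,-13,67],[4.5,-11.1,-3.9],1]]'
python3 - <<'E'
from plan import *
print(bot.read_state()["joint_positions"],delta(-.04,0,.008),delta(.02,0,.008))
import h; h.save('scene','s3.png',(260,110,400,240),5)
E
```

```text
time_s: 2.67
position: [0.408, -0.0817, 0.0873]
tcp_rot: [[0.905, 0.022, 0.425], [-0.018, -0.996, 0.089], [0.426, -0.088, -0.901]]
force: [-0.1, -0.1, -0.4]
opening: 0.008
[-45.35003017  27.47607365 136.99780825  87.79406242  21.43207868
 -40.33215599] (array([-0.9,  0.9,  0.9]), array([-0.1,  0.1,  0.1]), array([ 0.4076, -0.0824,  0.086 ])) (array([-0.8,  1. , 60.9]), array([-0.1,  0.1,  0.1]), array([ 0.4332, -0.0772,  0.032 ]))
```

View pics/s3.png

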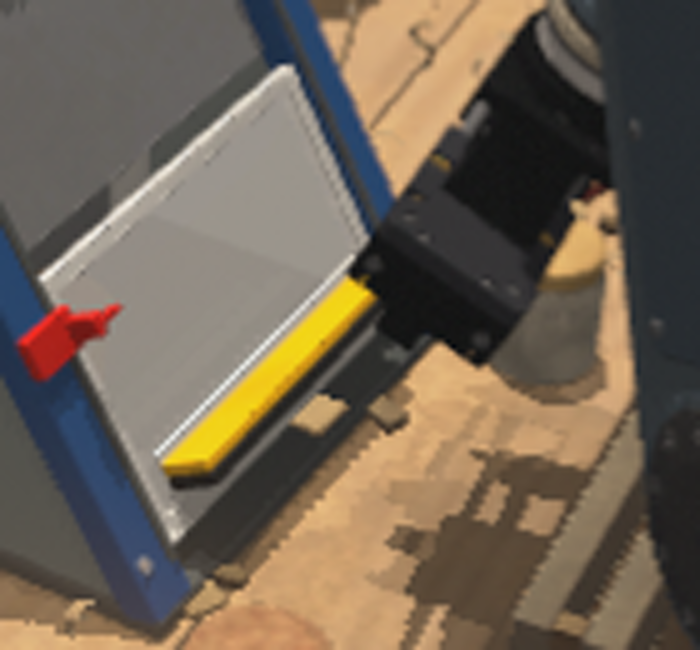

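The picture shows the closed fingertips at (410,340), out in front of the lip, with the jar clear of the gripper. Inserting along the finger axis.

```bash
python3 -m jog '[[[-1,1,12],[0,0,0],1],[[-1,1,24],[0,0,0],1],[[-1,1,36],[0,0,0],1],[[-1,1,48],[0,0,0],1],[[-1,1,60],[0,0,0],1],[[-1,1,60],[0,0,0],1],[[-1,1,60],[0,0,0],1]]'
python3 - <<'E'
from plan import *
s=bot.read_state();M=np.array(s["tcp_rot"]);print(delta(.02,0,.008),"up slope in tool",(M.T@sv).round(3), s["joint_positions"])
E
```

```text
time_s: 3.3
position: [0.4326, -0.0772, 0.0327]
tcp_rot: [[0.905, 0.022, 0.425], [-0.018, -0.996, 0.089], [0.425, -0.088, -0.901]]
force: [-1.2, 0.0, -0.2]
opening: 0.003
(array([0.3, 0.1, 0.8]), array([-0.1,  0.1,  0.1]), array([ 0.4332, -0.0772,  0.032 ])) up slope in tool [ 0.818 -0.    -0.575] [-41.2169952   38.58988292 136.1305654  117.00677259  22.9460571
 -67.40473024]
```

```bash
python3 -m jog '[[[2,0,-1.4],[0,0,0],1],[[4,0,-2.8],[0,0,0],1],[[6,0,-4.2],[0,0,0],1],[[8,0,-5.6],[0,0,0],1],[[10,0,-7],[0,0,0],1],[[12.5,0,-8.8],[0,0,0],1],[[15,0,-10.5],[0,0,0],1],[[18,0,-12.7],[0,0,0],1],[[20.5,0,-14.4],[0,0,0],1],[[22.5,0,-15.8],[0,0,0],1],[[24,0,-16.9],[0,0,0],1],[[24.5,0,-17.2],[0,0,0],1]]'
python3 - <<'E'
from plan import *
print(bot.read_state()["force"],delta(.02,.022,0))
import h; h.save('scene','s4.png',(260,110,400,240),5)
E
```

```text
time_s: 4.3
position: [0.4473, -0.0796, 0.0596]
tcp_rot: [[0.904, 0.022, 0.426], [-0.017, -0.996, 0.088], [0.427, -0.087, -0.9]]
force: [-0.0, -0.5, 0.4]
opening: 0.007
[-0.00463871 -0.50175966  0.35225057] (array([-0. , -0.2,  1.8]), array([-0. ,  0. ,  0.1]), array([ 0.4481, -0.0792,  0.058 ]))
```

View pics/s4.png

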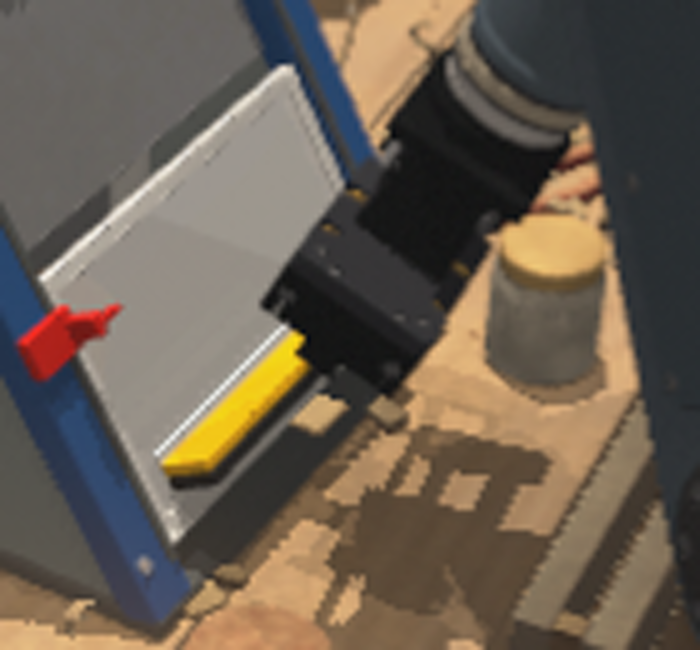

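The window's lip is still at (165,470)–(300,345), so it has not moved, and there is no contact force. I'll overlay the model to see the mismatch.

Run:
```python
from plan import *
import h,cv2
from fit import W,S0
p=np.load("p.npy");nl=p[5];b0=S0(nl)
s=bot.read_state();M=np.array(s["tcp_rot"]);P=np.array(s["position"])
ims=[]
for n,(x0,y0,x1,y1),sc in(("scene",(270,120,370,230),4.5),("top",(270,190,420,290),2.5)):
    im=vision_im=h.vision.capture(n)[...,::-1][y0:y1,x0:x1]; sc=400/(x1-x0)
    im=cv2.resize(im,None,fx=sc,fy=sc,interpolation=cv2.INTER_CUBIC)
    def ln(A,B,c):
        a,b=[tuple(int(v) for v in (q-[x0,y0])*sc) for q in h.proj(n,[A,B])]; cv2.line(im,a,b,c,1)
    for ss,nn,c in((0,nl,(0,255,0)),(.016,nl,(255,0,0)),(.016,nl-.03,(255,0,255)),(-.022,nl-.03,(255,255,0))): ln(W(p,-.1,b0+ss,nn),W(p,.1,b0+ss,nn),c)
    for dy in(-.015,.015):
      for dx in(-.0095,.0095): ln(P+M@[dx,dy,0],P+M@[dx,dy,-.06],(255,255,255))
    ims.append(cv2.copyMakeBorder(im,0,440-im.shape[0],0,0,cv2.BORDER_CONSTANT) if im.shape[0]<440 else im[:440])
cv2.imwrite("pics/o1.png",np.hstack(ims)); print((P-srch.push)@sv,(P-srch.push)@nv+nl)
```

```text
0.0036834852533694194 0.015933871500556945
```

View pics/o1.png

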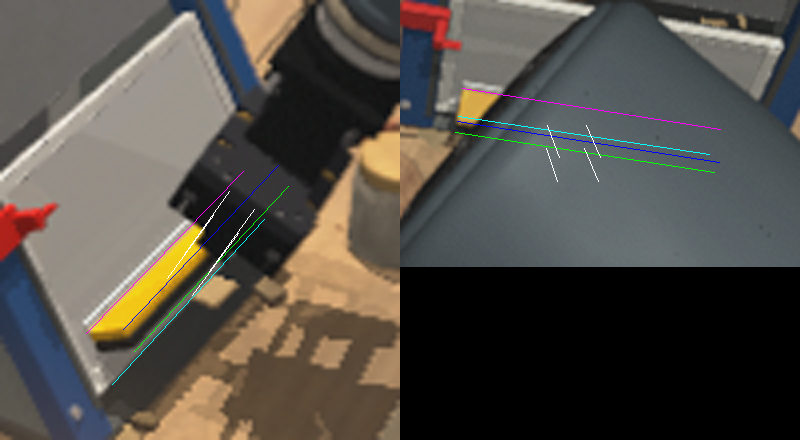

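Run:
```python
from plan import *
import h
def pr(P,M):
    for z in(0,-.03,-.07):
        print(z,[((h.proj("scene",P+M@[dx,dy,z])[0]-[260,110])*5).round().tolist() for dx,dy in((-.0095,-.015),(-.0095,.015),(.0095,.015),(.0095,-.015))])
    print("body",[((h.proj("scene",P+M@[dx,dy,-.07])[0]-[260,110])*5).round().tolist() for dx,dy in((-.0375,-.095),(-.0375,.095),(.0375,.095),(.0375,-.095))])
M=np.array([[0.905, 0.022, 0.425], [-0.018, -0.996, 0.089], [0.426, -0.088, -0.901]])
pr(np.array([.408,-.0817,.0873]),M)
s=bot.read_state(); pr(np.array(s["position"]),np.array(s["tcp_rot"])); print(s["opening"])
img=h.vision.capture("scene")[...,::-1]; import cv2
c=img[130:215,290:370].astype(float); c=255*(c/255)**.5
cv2.imwrite("pics/z1.png",cv2.resize(c.astype(np.uint8),None,fx=7,fy=7,interpolation=cv2.INTER_CUBIC))
```

```text
0 [[369.0, 395.0], [389.0, 365.0], [358.0, 342.0], [338.0, 372.0]]
-0.03 [[399.0, 355.0], [419.0, 325.0], [387.0, 303.0], [367.0, 332.0]]
-0.07 [[441.0, 300.0], [460.0, 270.0], [428.0, 247.0], [408.0, 276.0]]
body [[438.0, 421.0], [552.0, 229.0], [431.0, 143.0], [302.0, 324.0]]
0 [[291.0, 421.0], [311.0, 391.0], [281.0, 369.0], [260.0, 399.0]]
-0.03 [[319.0, 383.0], [340.0, 353.0], [309.0, 331.0], [288.0, 360.0]]
-0.07 [[358.0, 329.0], [378.0, 300.0], [347.0, 278.0], [326.0, 307.0]]
body [[351.0, 449.0], [472.0, 258.0], [354.0, 174.0], [218.0, 354.0]]
0.006264539646483666
```

View pics/z1.png

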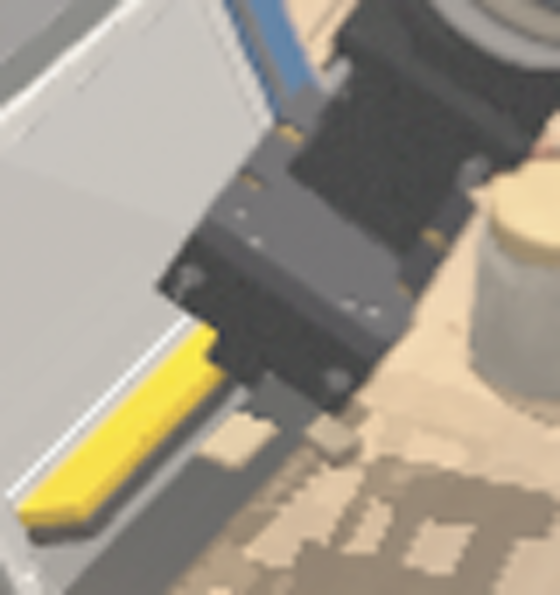

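Run:
```python
from h import *
P=np.array([.16111,-.60314,.19340]); M=np.array([[.9662,.2578,0],[.2578,-.9662,.002],[0,-.002,-1]])
for dx,dy,z in((0,0,0),(-.0095,.0435,0),(.0095,.0435,0),(-.0095,-.0435,0),(0,0.0585,-.02),(0,0,-.07)): print((dx,dy,z),(proj("scene",P+M@[dx,dy,z])[0]).round(1))
im=cv2.imread("pics/s0.png"); im=cv2.resize(im,None,fx=1/1.4,fy=1/1.4)[0:90,450:530]
cv2.imwrite("pics/g0.png",cv2.resize((255*(im/255.)**.45).astype(np.uint8),None,fx=6,fy=6,interpolation=cv2.INTER_CUBIC))
```

```text
(0, 0, 0) [475.7  77.9]
(-0.0095, 0.0435, 0) [477.2  71.8]
(0.0095, 0.0435, 0) [470.8  71.2]
(-0.0095, -0.0435, 0) [480.9  85. ]
(0, 0.0585, -0.02) [474.9  63.2]
(0, 0, -0.07) [481.2  55.7]
```

View pics/g0.png

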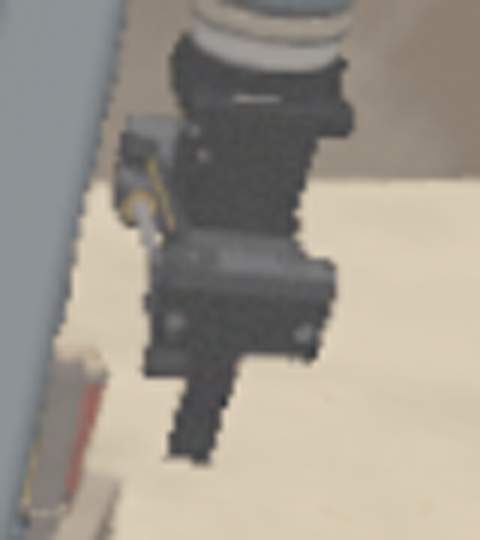

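The crop shows the finger tip at (190,460), about 8 px higher than the reading predicts, so the visible tip sits behind the reported TCP. I'll check that in the stored s3 picture with model outlines at several offsets.

Run:
```python
from h import *
M=np.array([[0.905, 0.022, 0.425], [-0.018, -0.996, 0.089], [0.426, -0.088, -0.901]]);P=np.array([.408,-.0817,.0873])
im=cv2.imread("pics/s3.png")[220:450,290:560]; im=cv2.resize((255*(im/255.)**.45).astype(np.uint8),None,fx=2.9,fy=2.6,interpolation=cv2.INTER_CUBIC)
for z,c in((-.02,(0,255,0)),(-.03,(255,0,255)),(-.04,(255,255,0))):
    q=np.array([((proj("scene",P+M@[dx,dy,z])[0]-[260,110])*5-[290,220])*[2.9,2.6] for dx,dy in((-.0095,-.015),(-.0095,.015),(.0095,.015),(.0095,-.015))],int)
    cv2.polylines(im,[q],True,c,1)
cv2.imwrite("pics/g1.png",im)
```

```text
(no output)
```

View pics/g1.png

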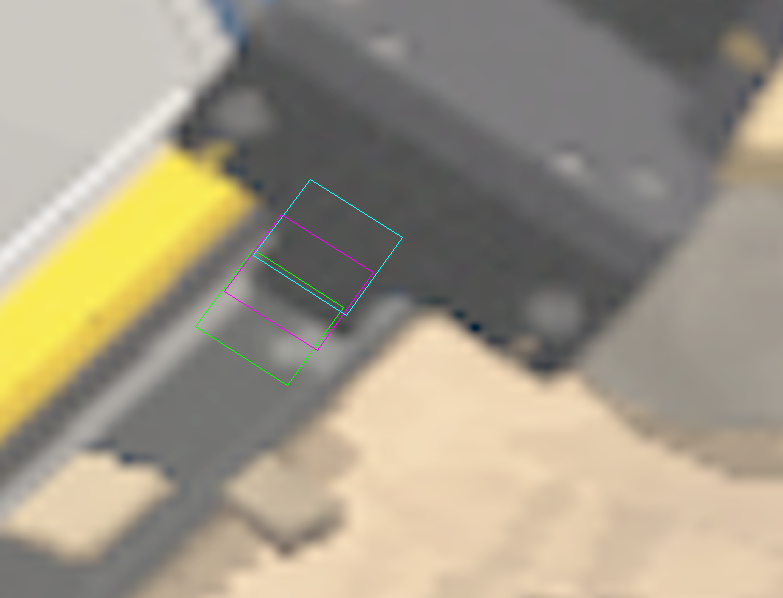

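```bash
python3 - <<'E'
from h import *
print(proj("scene",[[.402,.0653,.024],[.3625,-.2425,.076],[0,0,0],[0,0,.05]]).round(1),"seen tin",(437/1.4,338/1.4),"jar",(519/1.4,226/1.4))
print("top base",proj("top",[[0.1,0,0],[.161,-.603,.194]]))
p=np.load("p.npy")
E
python3 - <<'E'
from fit import *
# top-only fit with sash=0, nl=.03 / .026 ; predict scene
t=lambda u,v:(255+u/4.4,170+v/4.4)
for nl in(.02,.026,.03,.036):
    b=S0(nl)
    L=[(t(593,360),(-.1,b+.016,nl)),(t(160,294),(.1,b+.016,nl)),(t(170,235),(.1,b+.016,nl-.03)),(t(597,298),(-.1,b+.016,nl-.03))]
    r=lambda p:np.ravel([proj("top",W(p,*l))[0]-np.array(u) for u,l in L])
    o=least_squares(r,[.45,-.1,-.13],x_scale=.01);p=o.x
    print(nl,p.round(4),r(p).round(1),"scene err", [(proj("scene",W(p,*l))[0]-np.array([240+u/4.6,110+v/4.6])).round(1).tolist() for (u,v),l in (((288,439),(.1,b+.008,nl)),((240,425),(.1,b+.016,nl-.03)),((435,238),(-.1,b+.016,nl-.03)),((465,243),(-.1,b+.016,nl)))])
E
```

```text
[[311.3 240.6]
 [369.5 157.8]
 [486.2 281.7]
 [492.1 266.6]] seen tin (312.14285714285717, 241.42857142857144) jar (370.7142857142857, 161.42857142857144)
top base [[289.00092594 403.71454923]
 [599.8312739  388.77303377]]
0.02 [ 0.4292 -0.0941 -0.1273] [ 0.2 -0.8  0.3 -0.6 -0.1  0.6 -0.4  0.9] scene err [[0.3, -0.1], [0.1, 1.2], [-3.6, 1.2], [-1.2, -1.5]]
0.026 [ 0.4361 -0.095  -0.1273] [ 0.2 -0.8  0.3 -0.6 -0.1  0.6 -0.4  0.9] scene err [[0.3, -0.1], [0.1, 1.2], [-3.6, 1.2], [-1.2, -1.5]]
0.03 [ 0.4407 -0.0956 -0.1273] [ 0.2 -0.8  0.3 -0.6 -0.1  0.6 -0.4  0.9] scene err [[0.3, -0.1], [0.1, 1.2], [-3.6, 1.2], [-1.2, -1.5]]
0.036 [ 0.4475 -0.0964 -0.1273] [ 0.2 -0.8  0.3 -0.6 -0.1  0.6 -0.4  0.9] scene err [[0.3, -0.1], [0.1, 1.2], [-3.6, 1.2], [-1.2, -1.5]]
```

Run:
```python
from plan import *
q=bot.read_state()["joint_positions"]
for D,sa,g in((.02,0,.008),(.04,0,.008),(.058,0,.008),(.058,0.03,0),(.058,.06,0),(.058,.1,0)): q,er=solve(b,t,D,sa,g,q,1);print(D,sa,q.round(),round(er,3))
print(delta(-.002,0,.012)); print(delta(.056,0,.012))
```

```text
0.02 0 [-41.  39. 136. 118.  23. -68.] 0.0
0.04 0 [-40.  42. 135. 124.  24. -74.] 0.0
0.058 0 [-39.  45. 135. 129.  25. -78.] 0.0
0.058 0.03 [-37.  38. 131. 109.  20. -54.] 0.0
0.058 0.06 [-36.  33. 128.  89.  19. -32.] 0.0
0.058 0.1 [-34.  28. 124.  64.  20.  -4.] 0.0
(array([-27.3,  -0.1,  -1.4]), array([-0.1,  0.1,  0.1]), array([ 0.4218, -0.0789,  0.0484]))
(array([-27.2,   0. ,  56.6]), array([-0.1,  0.1,  0.1]), array([ 0.4466, -0.0738, -0.0039]))
```

```bash
python3 -m jog '[[[-14,0,-1],[0,0,0],1],[[-27,0,-1],[0,0,0],1],[[-27,0,8],[0,0,0],1],[[-27,0,17],[0,0,0],1],[[-27,0,26],[0,0,0],1],[[-27,0,34],[0,0,0],1],[[-27,0,42],[0,0,0],1],[[-27,0,46],[0,0,0],1],[[-27,0,46],[0,0,0],1]]';  python3 -m jog '[[[0,0,3],[0,0,0],1],[[0,0,6],[0,0,0],1],[[0,0,9],[0,0,0],1],[[0,0,9],[0,0,0],1]]'
```

```text
time_s: 5.25
position: [0.4424, -0.0745, 0.0046]
tcp_rot: [[0.905, 0.022, 0.424], [-0.018, -0.996, 0.09], [0.424, -0.089, -0.901]]
force: [0.8, 0.2, -0.4]
opening: 0.007
time_s: 5.58
position: [0.4464, -0.0739, -0.003]
tcp_rot: [[0.905, 0.022, 0.425], [-0.018, -0.996, 0.089], [0.425, -0.088, -0.901]]
force: [-0.4, -0.1, -0.2]
opening: 0.005
```

```bash
python3 -m jog '[[[2,0,-1.4],[0,0,0],1],[[4,0,-2.8],[0,0,0],1],[[6,0,-4.2],[0,0,0],1],[[8,0,-5.6],[0,0,0],1],[[10,0,-7],[0,0,0],1],[[12.5,0,-8.8],[0,0,0],1],[[15,0,-10.5],[0,0,0],1],[[18,0,-12.7],[0,0,0],1],[[21,0,-14.8],[0,0,0],1],[[24,0,-16.9],[0,0,0],1]]'; python3 -m jog '[[[3,0,-2.1],[0,0,0],1]]'; python3 -m jog '[[[2,0,-1.4],[0,0,0],1],[[2,0,-1.4],[0,0,0],1]]';  python3 - <<'E'
from plan import *
print(delta(.056,.03,0))
import h; h.save('scene','s5.png',(250,90,400,240),4)
E
```

```text
time_s: 6.42
position: [0.4599, -0.0757, 0.0225]
tcp_rot: [[0.906, 0.022, 0.423], [-0.018, -0.996, 0.089], [0.423, -0.088, -0.902]]
force: [-1.3, -0.5, -2.9]
opening: 0.009
time_s: 6.5
position: [0.4617, -0.076, 0.0257]
tcp_rot: [[0.906, 0.021, 0.423], [-0.018, -0.996, 0.089], [0.423, -0.088, -0.902]]
force: [-1.4, -0.5, -3.2]
opening: 0.002
time_s: 6.67
position: [0.4634, -0.0762, 0.0282]
tcp_rot: [[0.905, 0.022, 0.424], [-0.017, -0.996, 0.088], [0.424, -0.087, -0.901]]
force: [-1.7, -0.6, -0.4]
opening: 0.006
(array([ 5.4,  0.1, -2.2]), array([-0.1,  0.2,  0.1]), array([ 0.4674, -0.0766,  0.0325]))
```

View pics/s5.png

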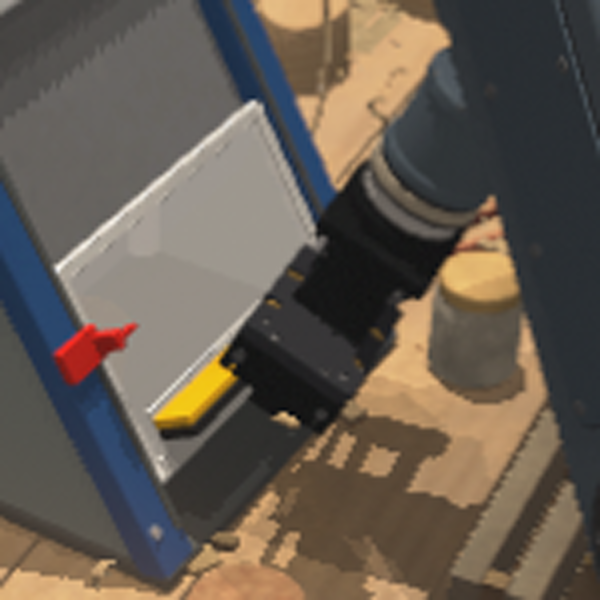

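The lip has moved up, with its left end now at about (160,430), and contact force is about 3 N, so the push works. That was the last picture I may view. From here I measure with image code, template-matching the lip's left end and converting to sash travel.

```bash
cat > meas.py <<'E'
from fit import *
p=np.load("p.npy"); nl=p[5]; X0,Y0,S=240,110,4.6
ref=cv2.imread("pics/s1.png")
tpl=ref[395:460,228:315]
def cur():
    im=vision.capture("scene")[...,::-1][Y0-20:240,X0:370]
    return cv2.resize(np.ascontiguousarray(im),None,fx=S,fy=S,interpolation=cv2.INTER_CUBIC)
def sash():
    im=cur(); r=cv2.matchTemplate(im,tpl,cv2.TM_CCOEFF_NORMED); _,v,_,(x,y)=cv2.minMaxLoc(r)
    d=np.array([x-228,y-20*S-395])/S            # px displacement of lip end
    b=S0(nl)+.008; o=proj("scene",W(p,.1,b,nl))[0]
    e=lambda s:proj("scene",W(p,.1,b+s,nl))[0]-o
    ss=np.linspace(0,.155,1551); E=np.array([e(s) for s in ss[::5]]); j=np.argmin(((E-d)**2).sum(1))
    return ss[::5][j],d.round(2),(d-E[j]).round(2),round(v,3),im
def redtip(im,y0):
    hsv=cv2.cvtColor(im,cv2.COLOR_BGR2HSV); m=((hsv[...,0]<6)|(hsv[...,0]>174))&(hsv[...,1]>170)&(hsv[...,2]>120)
    m=cv2.morphologyEx(m.astype(np.uint8),cv2.MORPH_OPEN,np.ones((3,3)))
    n,l,st,_=cv2.connectedComponentsWithStats(m); k=1+np.argmax(st[1:,4]); ys,xs=np.where(l==k); a=xs.argmax()
    t=xs>xs.max()-4
    return X0+xs.max()/S, y0+ys[t].mean()/S
E
python3 - <<'E'
from meas import *
s,d,e,v,im=sash(); print(s,d,e,v,"tip now",redtip(im,Y0-20),"tip ref",redtip(ref,Y0))
lip=proj("scene",W(p,.1,S0(nl)+.008,nl))[0]; print("model lip0",lip, "hand", (240+288/4.6,110+439/4.6))
tip=np.array(redtip(ref,Y0))
for c in (lip,):
    ss=np.arange(.08,.12,.0005); E=np.array([proj("scene",W(p,.105,S0(nl)+.008+q,nl))[0] for q in ss]); D=np.abs(E-tip); 
    j=((E-tip)**2).sum(1).argmin(); print("mark scene",ss[j],(E-tip)[j])
E
```

```text
0.023 [-3.91 -8.04] [ 0.03 -0.05] 0.994 tip now (np.float64(283.47826086956525), np.float64(171.69384057971016)) tip ref (np.float64(283.47826086956525), np.float64(171.69384057971016))
model lip0 [302.34349017 205.18176311] hand (302.60869565217394, 205.43478260869566)
mark scene 0.09800000000000002 [ 0.55062531 -0.24810908]
```

```bash
python3 -m jog '[[[2,0,-1.4],[0,0,0],1],[[5,0,-3.5],[0,0,0],1],[[8,0,-5.6],[0,0,0],1],[[11,0,-7.7],[0,0,0],1],[[14.5,0,-10.2],[0,0,0],1],[[18,0,-12.7],[0,0,0],1],[[21.5,0,-15.1],[0,0,0],1],[[25,0,-17.6],[0,0,0],1],[[28,0,-19.7],[0,0,0],1],[[31,0,-21.8],[0,0,0],1],[[33,0,-23.2],[0,0,0],1],[[34,0,-23.9],[0,0,0],1]]'
python3 - <<'E'
from meas import *
from plan import delta
s,d,e,v,im=sash(); print(s,d,e,v,redtip(im,Y0-20),delta(.056,s,0))
E
```

```text
time_s: 7.77
position: [0.4837, -0.0788, 0.0637]
tcp_rot: [[0.906, 0.022, 0.424], [-0.018, -0.996, 0.089], [0.424, -0.088, -0.901]]
force: [-2.5, -1.3, -2.3]
opening: 0.006
0.063 [-10.65 -22.39] [ 0.27 -0.24] 0.949 (np.float64(283.47826086956525), np.float64(171.69384057971016)) (array([-1.3,  0.1,  2.4]), array([-0.1,  0.2,  0.1]), array([ 0.4838, -0.0788,  0.0611]))
```

```bash
python3 -m jog '[[[2,0,-1.4],[0,0,0],1],[[5,0,-3.5],[0,0,0],1],[[8,0,-5.6],[0,0,0],1],[[11,0,-7.7],[0,0,0],1],[[14,0,-9.8],[0,0,0],1],[[17,0,-12],[0,0,0],1],[[19,0,-13.4],[0,0,0],1],[[20,0,-14.1],[0,0,0],1],[[20,0,-14.1],[0,0,0],1]]'
python3 - <<'E'
from meas import *
from plan import delta
s,d,e,v,im=sash(); print(s,d,e,v,redtip(im,Y0-20),delta(.056,s,0))
lip=np.array([302.6,205.4])+d; print("lip seam px",lip, "model", proj("scene",W(p,.1,S0(nl)+.008,nl))[0]+d)
# target seam px from red tip: 5 mm right of tip
off=proj("scene",W(p,.1,S0(nl)+.106,nl))[0]-proj("scene",W(p,.105,S0(nl)+.106,nl))[0]; up=(proj("scene",W(p,.1,S0(nl)+.116,nl))[0]-proj("scene",W(p,.1,S0(nl)+.106,nl))[0])
print("5mm right",off,"per 10mm up",up)
# top: fit mark from pointer tip and lip corners
im=vision.capture("top")[...,::-1]; hsv=cv2.cvtColor(np.ascontiguousarray(im),cv2.COLOR_BGR2HSV)
m=((hsv[...,0]<6)|(hsv[...,0]>174))&(hsv[...,1]>170)&(hsv[...,2]>100); m[:, :260]=0; m[:,320:]=0; m[:180]=0;m[230:]=0
for y in range(188,212): 
    x=np.where(m[y])[0]
    if len(x): print(y,x.min(),x.max(),end="; ")
print(); print("top tip model m=.098,.102",proj("top",[W(p,.105,S0(nl)+.008+q,nl) for q in(.098,.102)]))
sc=vision.capture("scene")[...,::-1]; hsv=cv2.cvtColor(np.ascontiguousarray(sc),cv2.COLOR_BGR2HSV)
R=((hsv[...,0]<6)|(hsv[...,0]>174))&(hsv[...,1]>150)&(hsv[...,2]>90); Yl=(hsv[...,0]>18)&(hsv[...,0]<32)&(hsv[...,1]>180)&(hsv[...,2]>90)
for y in range(164,186): print(y,''.join('R' if R[y,x] else 'Y' if Yl[y,x] else '#' if hsv[y,x,2]<70 else '.' for x in range(255,320)))
E
```

```text
time_s: 8.57
position: [0.4961, -0.0805, 0.085]
tcp_rot: [[0.905, 0.022, 0.424], [-0.018, -0.996, 0.089], [0.425, -0.088, -0.901]]
force: [-4.0, -2.1, 0.4]
opening: 0.004
0.08800000000000001 [-14.35 -31.74] [ 1.02 -0.57] 0.857 (np.float64(283.2608695652174), np.float64(172.19806763285024)) (array([-0.8,  0.2,  2. ]), array([-0.1,  0.2,  0.1]), array([ 0.4962, -0.0804,  0.0827]))
lip seam px [288.25 173.66] model [287.99349017 173.44176311]
5mm right [ 1.14512372 -1.08154135] per 10mm up [-1.80846844 -3.66486895]
190 272 272; 191 270 276; 192 270 282; 193 270 287; 194 270 288; 195 270 288; 196 270 287; 197 270 287; 198 270 287; 199 272 287; 200 275 287; 201 283 286; 202 283 286; 203 283 286; 204 283 285; 205 283 288; 206 283 291; 207 283 292; 208 289 292; 
top tip model m=.098,.102 [[292.87449948 209.00245422]
 [293.05369975 207.74771284]]
164 ..........#...................YYYYYYYYYY.####...#################
165 .............................YYYYYYYYYY.####...##################
166 ...........#................YYYYYYYYYY.####....##################
167 ...........................YYYYYYYY
[... 590 characters left out ...]

176 ...........RRRRRRRRRRRRRRR...........############################
177 .........RRRRRRRRRRRRRR.............#############################
178 .........RRRRRRRRRRRRR.............##############################
179 .........RRRRRRRRRRRR.............###############################
180 .........RRRRRRRRRRR.............################################
181 ..........RRRRRRRRR.............#################################
182 .........#RRRRRRRR.##..........##...#############################
183 ...........RRRRRR#.##.........##....#############################
184 ..........#RRRRR#...##.......####..##############################
185 ............RRR.....##........###################################
```

Run:
```python
from fit import *
# pixel-centre convention: raw=(u+.5)/S-.5
t=lambda u,v:(255+(u+.5)/4.4-.5,170+(v+.5)/4.4-.5)
sc=lambda u,v:(240+(u+.5)/4.6-.5,110+(v+.5)/4.6-.5)
def model(p):
    sash,mark,nl=p[3:6]; b=S0(nl)+sash; m=S0(nl)+.008+mark
    return [("top",t(593,360),(-.1,b+.008,nl)),("top",t(160,294),(.1,b+.008,nl)),("top",t(170,235),(.1,b+.016,nl-.03)),("top",t(597,298),(-.1,b+.016,nl-.03)),
    ("top",t(166,164),(.105,m,nl)),("scene",sc(203,283),(.105,m,nl)),("scene",sc(288,439),(.1,b+.008,nl)),("scene",sc(240,425),(.1,b+.016,nl-.03))]
def res(p,fix):
    r=[(proj(n,W(p,*l))[0]-np.array(u)) for n,u,l in model(p)]
    return np.r_[np.ravel(r),(p[5]-.028)/.01, (p[3]/.0003 if fix else 0)]
for fix in(0,1):
    o=least_squares(res,[.44,-.1,-.13,.0,.1,.03],x_scale=.01,args=(fix,));p=o.x
    print(p.round(4));print(res(p,fix)[:-2].reshape(-1,2).round(1).tolist())
np.save("p2.npy",p)
im=np.ascontiguousarray(vision.capture("top")[...,::-1]); hsv=cv2.cvtColor(im,cv2.COLOR_BGR2HSV)
R=((hsv[...,0]<6)|(hsv[...,0]>174))&(hsv[...,1]>150)&(hsv[...,2]>90); Yl=(hsv[...,0]>16)&(hsv[...,0]<32)&(hsv[...,1]>140)&(hsv[...,2]>90)
for y in range(188,218): print(y,''.join('R' if R[y,x] else 'Y' if Yl[y,x] else '#' if hsv[y,x,2]<70 else '.' for x in range(265,330)))
```

```text
[ 0.4402 -0.0948 -0.1261  0.0019  0.1007  0.028 ]
[[-0.3, 0.1], [0.2, 0.6], [0.1, -0.4], [-0.0, -0.2], [0.3, 1.0], [-0.5, -0.6], [-0.4, -0.5], [-0.6, 0.9]]
[ 0.4412 -0.0953 -0.1261  0.      0.0996  0.028 ]
[[-0.3, 0.1], [0.4, 0.6], [0.3, -0.4], [0.0, -0.2], [0.5, 0.9], [-0.6, -0.4], [-0.4, -0.1], [-0.6, 1.3]]
188 ....................####.........................................
189 ....................###..........................................
190 ......RR............###..........................................
191 .....RRRRRRRRR.....####..........................................
192 .....RRRRRRRRRRRRRRRR............................................
193 .....RRRRRRRRRRRRRRRRRR..........................................
194 .....RRRRRRRRRRRRRRRRRRR.........................................
195 .....RRRRRRRRRRRRRRRRRRR.........................................
196 .....RRRRRRRRRRRRRRRRRRR.........................................
197 .....RRRRRRRRRRRRRRRRRR..........Y...............................
198 .....RRRRRRRRRRRRRRRRRR..........YYYYYY..........................
199 .....RRRRRRRRRR
[... 610 characters left out ...]

208 ...............###.....RRRRR##YYYYYYYYYYYYYYYYYYYYYYYYYYYYYYYYYYY
209 ..............#.##############YYYYYYYYYYYYYYYYYYYYYYYYYYYYYYYYYYY
210 ..............################YYYYYYYYYYYYYYYYYYYYYYYYYYYYYYYYYYY
211 ..............#################..YYYYYYYYYYYYYYYYYYYYYYYYYYYYYYYY
212 ..............########################.YYYYYYYYYYYYYYYYYYYYYYYYYY
213 ..............#.############################.YYYYYYYYYYYYYYYYYYYY
214 ............#########################....#########.YYYYYYYYYYYYYY
215 ............#########################........###########.YYYYYYYY
216 .............#########################.......#################...
217 .............#########################.......####################
```

```bash
python3 -m jog '[[[2,0,-1.4],[0,0,0],1],[[4,0,-2.8],[0,0,0],1],[[6,0,-4.2],[0,0,0],1],[[7,0,-4.9],[0,0,0],1],[[7,0,-4.9],[0,0,0],1]]'
cat > maps.py <<'E'
from meas import *
from plan import delta
s,d,e,v,_=sash(); print(s,e,v,delta(.056,s,0)[0])
for n,(a,b,c,f) in(("scene",(272,300,158,180)),("top",(280,312,190,216))):
    im=np.ascontiguousarray(vision.capture(n)[...,::-1])[c:f,a:b]; k=3
    im=cv2.resize(im,None,fx=k,fy=k,interpolation=cv2.INTER_LINEAR)
    hsv=cv2.cvtColor(im,cv2.COLOR_BGR2HSV)
    R=((hsv[...,0]<7)|(hsv[...,0]>174))&(hsv[...,1]>140)&(hsv[...,2]>90); Yl=(hsv[...,0]>16)&(hsv[...,0]<32)&(hsv[...,1]>140)&(hsv[...,2]>90)
    for y in range(0,im.shape[0],2 if n=="top" else 2): print("%.2f"%(c+(y+.5)/k-.5),''.join('R' if R[y,x] else 'Y' if Yl[y,x] else '#' if hsv[y,x,2]<70 else '.' for x in range(im.shape[1])))
E
python3 maps.py
```

```text
time_s: 9.18
position: [0.5006, -0.0806, 0.0924]
tcp_rot: [[0.905, 0.023, 0.425], [-0.017, -0.996, 0.09], [0.425, -0.089, -0.901]]
force: [-3.1, -0.4, 0.1]
opening: 0.006
0.0975 [ 0.99 -0.58] 0.876 [-0.3  0.5  1.4]
157.67 ...........................................YYYYYYYYYYYYYYYYYYYYYYYYYYYYYYYYY########
158.33 ..........................................YYYYYYYYYYYYYYYYYYYYYYYYYYYYYYYYY.########
159.00 ........................................YYYYYYYYYYYYYYYYYYYYYYYYYYYYYYYYY.##########
159.67 .....................................YYYYYYYYYYYYYYYYYYYYYYYYYYYYYYYYY..############
160.33 ...................................YYYYYYYYYYYYYYYYYYYYYYYYYYYYYYYYYY.###########...
161.00 .................................YYYYYYYYYYYYYYYYYYYYYYYYYYYYYYYYY.############.....
161.67 ..............................YYYYYYYYYYYYYYYYYYYYYYYYYYYYYYYYYY.###########........
162.33 ............................YYYYYYYYYYYYYYYYYYYYYYYYYYYYYYYYY..###########..........
163.00 ..........................YYYYYYYYYYYYYYYYYYYYYYYYYYYYYYYYY..###########............
163.67 ........................YYYYYYYYYYYYYYYYYYYYYYYYYY
[... 5506 characters left out ...]
############################################...........#####################
211.67 ###############################################################.............#.........##########
212.33 ###############################################################.........................########
213.00 ################################################################..........................######
213.67 #################################################################..........................#####
214.33 ..################################################################.........................#####
215.00 ..#################################################################........................#####
```

Both pictures now put the seam and the pointer tip level to within about half a pixel (roughly 1.5 mm). I'll draw the fingers down off the lip, then back out, and re-measure.

```bash
python3 -m jog '[[[-2,0,1.4],[0,0,0],1],[[-6,0,4],[0,0,0],1],[[-11,0,6],[0,0,0],1],[[-12,0,-5],[0,0,0],1],[[-12,0,-25],[0,0,0],1],[[-12,0,-50],[0,0,0],1],[[-12,0,-75],[0,0,0],1],[[-20,0,-100],[0,0,0],1],[[-25,0,-105],[0,0,0],1],[[-25,0,-105],[0,0,0],1]]'; python3 maps.py | sed -n '1p;10,24p;40,70p'
```

```text
time_s: 10.17
position: [0.4334, -0.0902, 0.1776]
tcp_rot: [[0.904, 0.021, 0.427], [-0.018, -0.996, 0.088], [0.427, -0.087, -0.9]]
force: [-0.4, -0.1, -0.6]
opening: 0.004
0.0975 [ 0.99 -0.58] 0.877 [ 23.8  -0.3 106.8]
163.00 ..........................YYYYYYYYYYYYYYYYYYYYYYYYYYYYYYYYY..###########............
163.67 ........................YYYYYYYYYYYYYYYYYYYYYYYYYYYYYYYYY.############..............
164.33 ......................YYYYYYYYYYYYYYYYYYYYYYYYYYYYYYYYY.############................
165.00 ....................YYYYYYYYYYYYYYYYYYYYYYYYYYYYYYYYY.###########................###
165.67 ..................YYYYYYYYYYYYYYYYYYYYYYYYYYYYYYYYY.##########.................#####
166.33 ...............YYYYYYYYYYYYYYYYYYYYYYYYYYYYYYYYYY..##########................#######
167.00 .............YYYYYYYYYYYYYYYYYYYYYYYYYYYYYYYYYY.###########................######...
167.67 ...........YYYYYYYYYYYYYYYYYYYYYYYYYYYYYYYYYY.##########.................#########..
168.33 ...........YYYYYYYYYYYYYYYYYYYYYYYYYYYYYYYY.##########.................#############
169.00 ...........YYYYYYYYYYYYYYYYYYYYYYYYYYY....####
[... 3022 characters left out ...]
###############################################....YYYYYYYYYYYYYYYYYYYYYYYYY
209.67 ############################################################################........YYYYYYYYYYYY
210.33 ########################################################################################....YYYY
211.00 ################################################################..........######################
211.67 ###############################################################.............#.........##########
212.33 ###############################################################.........................########
213.00 ###############################################################...........................######
```

Run:
```python
from h import *
a=cv2.imread("pics/s0.png"); b=cv2.resize(np.ascontiguousarray(vision.capture("scene")[...,::-1]),None,fx=1.4,fy=1.4)
for n,(x,y,w,h_) in dict(tin=(412,318,50,45),jar=(498,212,40,54)).items():
    r=cv2.matchTemplate(b[y-20:y+h_+20,x-20:x+w+20],a[y:y+h_,x:x+w],cv2.TM_CCOEFF_NORMED); print(n,cv2.minMaxLoc(r)[1::2])
s=bot.read_state();print(s["force"],s["qvel"].round(1) if hasattr(s["qvel"],"round") else s["qvel"])
print(bot.hand_in())
```

```text
tin (0.9868184328079224, (20, 20))
jar (0.8574751615524292, (20, 20))
[ 0.01949339 -0.18552347 -0.86894681] [ 0.2  0.5 -0.1 -0.3  0.1  0.1]
the job is handed in; nothing more can be done
None
```

I pushed the window up from beneath its lip with the closed fingertips, slowly and with only a few newtons, until the lip looked level with the red mark. I then drew the fingers down and away and handed in at about 10.5 s.

- **Level with the mark:** the sash reads about 0.097 m, against a mark estimate of 0.098–0.0985 m (0.0996 m from the combined fit). The checks disagree by about 1–2 mm: the scene picture suggests the lip is about 1.5 mm high, the top picture says level, and the fits say 1–2 mm low. I left it in the middle of that range.
- **Window stays put:** its position did not change after I withdrew the fingers.
- **Red mark, tin and jar:** the pointer showed no movement in the pictures, and the tin and jar matched their starting positions. The jar match was weaker (0.86 against 0.99 for the tin).
- **Glue pot:** I did not check it separately; the robot never reached behind the window.
- **Misread fingertip:** the visible fingertips sat about 30–40 mm behind the reported tool position. My first push therefore passed in front of the lip without touching it. I measured the offset from the pictures and the second push worked.

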